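Open the counterweighted fuming chamber and take out the treated loupe

TASK

Lift the fuming chamber's glass lid by its pull bar past its balance point and ease its counterweight down onto the rubber stop behind the chamber, by feel: do not let it drop onto the stop or force it hard against it, and let go only once the lid rests open by itself. Then take the black loupe out of the open chamber without disturbing the small glue tin beside it, and set it down gently, upright, in the steel tray; leave the chamber open to air.

Things in the scene. Friction and masses are not known exactly. Their poses are not given: they have to be found in the camera images.
- chamber: fuming chamber fixed to the table: grey base 150 (x) x 250 (y) mm, clear walls with a metal rim up to 85 mm, shut by a hinged framed glass lid (top face 93 mm up). Origin: centre of its underside, on the table; its -x is its front (controls, pull bar), z up. Shut, its counterweight stands up to 165 mm high and 70 mm behind the back wall; it swings down behind it
- chamber_floor (a point): centre of the flat perforated plate inside the chamber on which the loupe and the glue tin stand, 30 mm above the table. Clear inner space 128 (chamber x) x 228 (chamber y) mm; the walls rise 55 mm above the plate
- hinge (a point): middle of the lid's hinge line, which runs along the chamber's y at its back top edge: 77 mm behind the chamber's origin, 89 mm above the table. Axes as the chamber's
- handle (a point): centre of the lid's pull bar: round steel, 10 mm thick, 164 mm long along the chamber's y, on two rods 75 mm either side of its centre. 187 mm from the hinge line, 45 mm ahead of the lid's front edge; shut, it is 89 mm above the table. It goes round with the lid: up, then over to the back. 38 mm of free air all round: fingers can straddle it from above, closing along the chamber's x, at any lid angle
- lid (a joint): lid angle, rad: 0 shut, 1.57 upright, grows as it opens. It balances somewhere from 0.7 to 1.05 rad (the weight sits differently): below, it falls shut, beyond it falls open until its counterweight lies on the rubber stop, anywhere from 1.6 to 2.1 rad; that angle differs and is not measured, so it must be felt. Lifting or holding it takes 1 to 2.5 N at the pull bar
- lid_weight: the lid's counterweight: steel bar 25 mm thick, 205 mm long, on two arms behind the hinge, 65 to 79 mm from it; origin at its centre. Its rest is a springy rubber-tipped screw low behind the chamber, screwed out more or less: at the pull bar it yields 0.8 mm per N. A push there acts threefold on the rest, which carries 4 to 6 N from the lid alone; over 18 N is too hard, and so is any free fall
- loupe_mid (a point): centre (half-way up) of the loupe: upright black ribbed cylinder, 43 mm in diameter, 32 mm high, about 75 g, on the chamber's floor plate under the lid; the taller and darker of the two things inside. z is its axis
- loupe: the same loupe; origin at the centre of its underside
- glue_tin_mid (a point): centre (half-way up) of the glue tin: flat grey tin, 44 mm in diameter, 16 mm high, loose on the floor plate about 110 mm beside the loupe (which is on which side differs); it stays there
- tray: shallow open steel tray, 201 (its x) x 301 (its y) mm, walls 30 mm high and 2 mm thick, floor 2 mm thick, fixed on the table to the left of the chamber; origin at the centre of its underside
- powder_black: bystander: round powder jar with a black lid, 63 mm in diameter, 62 mm high, standing beyond tray and chamber; origin at its underside
- lift_tape: bystander: roll of tape, 83 mm in diameter, 26 mm high, lying flat beyond the chamber; origin at its underside

How it is judged:
On the way, in this order (a step that is already met when the one before it is completed fails the run):
1. the lid rests open by itself on its stop, past upright, let go of (value of joint lid above 1.59 rad and velocity of joint lid between -0.05 and 0.05 rad/s and contact force between each of the fingers, the arm and chamber below 0.1 N and contact force between lid_weight and anything else above 0.5 N), for 0.3 s.
2. the loupe is lifted clear out of the open chamber (height (world z) of loupe_mid above 0.105 m and value of joint lid above 1.59 rad), for 0.1 s.
At the end, for the whole second after the job is handed in: The lid stands still, open past upright (more than 1.59 rad) on its stop; the loupe stands upright (within 0.1 rad), at rest and let go of, flat on the floor of the steel tray, wholly inside its walls; the glue tin is within 15 mm of where it stood in the chamber (value of joint lid above 1.59 rad and velocity of joint lid between -0.05 and 0.05 rad/s and x of loupe_mid in the frame of tray between -0.079 and 0.079 m and y of loupe_mid in the frame of tray between -0.129 and 0.129 m and z of loupe_mid in the frame of tray below 0.022 m and angle between loupe_mid's own z axis and vertical below 0.1 rad and linear speed of loupe below 0.02 m/s and distance of glue_tin_mid from where it was at the start of the episode below 0.015 m); the robot touches nothing.
It fails at once if the counterweight is slammed or forced onto its stop (more than 18 N on it) (contact force between lid_weight and anything else above 18 N).
It fails at once if the lid is let fall: shut (closing faster than 2 rad/s), or free towards its stop (past 1.3 rad, opening faster than 0.6 rad/s with nothing holding it and the weight not yet on the stop) (velocity of joint lid below -2 rad/s or (value of joint lid above 1.3 rad and velocity of joint lid above 0.6 rad/s and contact force between each of the fingers, the arm and chamber below 0.05 N and contact force between lid_weight and anything else below 0.3 N)).
It fails at once if the glue tin is pushed more than 15 mm or tipped (distance of glue_tin_mid from where it was at the start of the episode above 0.015 m or angle between glue_tin_mid's own z axis and vertical above 0.3 rad).
It fails at once if the loupe is tipped over or dropped (tilted beyond 0.8 rad, or faster than 0.7 m/s low over the tray) (angle between loupe_mid's own z axis and vertical above 0.8 rad or (linear speed of loupe above 0.7 m/s and z of loupe_mid in the frame of tray below 0.06 m)).
It fails at once if a bystander (powder jar, tape roll) is moved more than 30 mm (distance of any of powder_black, lift_tape from where it was at the start of the episode above 0.03 m).
It also fails if it takes over 72 s, if anything falls off the work surface, if the arm or the gripper's body presses on something with over 40 N, if the wrist force passes 120 N, or if a joint passes its speed limit or range.

ROBOT

A 6-joint arm with a two-finger parallel gripper is mounted at the origin on a cart in front of the work surface, level with it; the furniture and walls round the work are solid. World frame = base frame: x ahead of the robot, y to its left, z up, the work surface at z = 0. Lengths are in m, angles in rad, forces in N, time in s.
With the tool pointing down it reaches from about 0.375 to 0.975 m from the base axis. Payload 3.8 kg.
Tool frame: the origin (TCP) lies on the centre line of the jaws, within the pads' length; the fingertips stand 19 mm ahead of it and the grasp point (between the pads) is the TCP; z points along the fingers, y is the line along which they close (so a half turn about z gives the same grasp; the last joint's range is limited). The gripper opens to 85 mm and grips with 20 to 120 N. Pads are 22 mm wide; open, the fingers measure 114 mm over their backs; the gripper's body (76 mm by 85 mm) begins 54 mm behind the grasp point. The pads swing forward as they close: fully open they stand 13 mm farther back than shut.
Start: joints at [1.133, 0.264, 1.604, -0, 1.274, -0.037], TCP at [0.263, 0.622, 0.25] pointing down, gripper open.
Joint ranges: [-2.63, 2.63], [-0.94, 2.18], [0.31, 2.57], [-1.31, 4.45], [0, 2.66], [-2.55, 2.55]. Speed limits (rad/s): [2.57, 2.57, 3.14, 3.14, 3.14, 3.14].

INTERFACE

Orientations are given as [roll, pitch, yaw] about the fixed x, y, z axes, in that order (R = Rz(yaw) Ry(pitch) Rx(roll)).
In Python, from bench import ctrl gives the robot as it stands. The module is installed in compiled form; this text tells all that it offers.
- The arm moves only by the tool arm_command, never from a script. Its argument "series" is a list of rows, each a list of 7 numbers: the shift along the tool's x, y, z in mm, then the turn, a rotation vector about the tool's x, y, z in degrees, then the opening, from -1 (shut) to 1 (fully open), so that 0 is half open. A call has 1 to 20 rows; each row shifts and turns the commanded pose from where the row before left it, along the tool's axes as they then stand; what a row does not reach is not made up. A row lasts 1/10 s, in which the tool goes at most 50 mm and 8.59 degrees, less where a joint would pass 70% of its speed; a pose out of reach is approached as far as the arm can. A call with a gripper value outside its range is refused whole. The fingers move at their own pace and stop on an object; the grip force is fixed at half the most. Time passes only in rows, so rows that do not move let the fingers close. It gives the time, the measured TCP pose, the force, the opening and the grip force at its end, in the units of the state.
- ctrl.state(): the state, without advancing time (a new reading comes with each control period).
- ctrl.get_image(name): name is "side" or "top" or "wrist"; returns the picture (384x512x3 uint8, blue, green, red); there is no depth.
- ctrl.camera_info(name): a dict with "K" (3x3 intrinsics, pixels), "R" (3x3) and "t" (3): a world point X has camera coordinates R X + t. Camera axes: x right, y down, z forward; pixel columns grow to the right and rows downward; lengths in m; the calibration is good to about 2 mm. A picture is of the moment at which its call begins: read the wrist's pose just before it. camera_info takes no time and is no camera call; for the wrist camera it gives the pose at the moment of the call.
- ctrl.sign_off(): hands the job in; it is judged then, once.
The state is a dict: "t": time; "joint_positions": joint angles; "qvel": joint speeds; "joint_efforts": joint torques, N m; "ee_pos": TCP position; "tcp_rot": TCP orientation; "wrist_force": force on the tool from outside, world axes, zero at the start; "torque": the same for the moment, N m; "finger_gap": finger opening in m; "grip_force": force on a finger pad.
Only numpy, scipy, OpenCV 4.12 (cv2) and the standard library are available. Lean on these libraries where they do the work, as an engineer would, in place of code of your own. Each camera call takes 0.05 s, during which the arm holds its last target. There are 200 camera calls.

## Working session

There is one attempt and no reset: what is moved stays moved. The work goes in short steps, Python scripts to look and compute and a tool call to move; the robot and the scene stay as the last step left them, time stands still between calls to the robot, and variables do not carry over. Pictures are saved under pics/ and viewed, at most 10 in all, crops included, and the job is handed in when it is done.

Besides the shell and the picture viewer there is one more tool, called after ">>>" by a JSON object that holds its "fn" and its "kwargs", one argument or row to a line. arm_command: Moves the arm, as the interface text tells. Its arguments: {"type":"object","properties":{"series":{"type":"array","items":{"type":"array","items":{"type":"number"}}}},"required":["series"]}

```bash
mkdir -p pics
python3 - <<'E'
from bench import ctrl
import cv2,numpy as np
s=ctrl.state();print({k:np.round(v,3) for k,v in s.items()})
for n in("side","top"):
    cv2.imwrite(f"pics/{n}0.png",ctrl.get_image(n));c=ctrl.camera_info(n);print(n,np.round(c["K"],1).tolist(),np.round(c["R"],3).tolist(),np.round(c["t"],3))
E
```

```text
{'t': np.float64(0.0), 'joint_positions': array([ 1.133,  0.265,  1.605,  0.   ,  1.274, -0.037]), 'qvel': array([ 0.001, -0.   , -0.002,  0.   ,  0.001,  0.   ]), 'joint_efforts': array([-0.0000e+00, -5.1512e+01, -3.6731e+01, -0.0000e+00,  1.3000e-02,
       -0.0000e+00]), 'ee_pos': array([0.263, 0.621, 0.249]), 'tcp_rot': array([-3.139, -0.   ,  2.741]), 'wrist_force': array([-0.526,  0.543,  0.035]), 'torque': array([0.037, 0.02 , 0.021]), 'grip_force': np.float64(0.0), 'finger_gap': np.float64(0.085)}
side [[389.3, 0.0, 259.3], [0.0, 389.3, 184.5], [0.0, 0.0, 1.0]] [[-0.974, -0.226, 0.01], [-0.114, 0.452, -0.885], [0.195, -0.863, -0.466]] [0.57  0.201 0.884]
top [[417.9, 0.0, 253.6], [0.0, 417.9, 196.3], [0.0, 0.0, 1.0]] [[0.027, -1.0, 0.007], [-0.988, -0.028, -0.153], [0.153, -0.003, -0.988]] [-0.061  0.602  1.104]
```

View pics/top0.png

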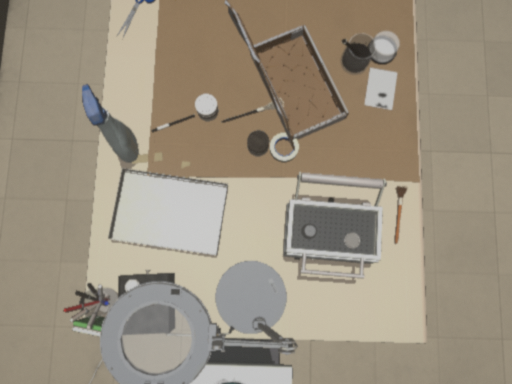

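View pics/side0.png

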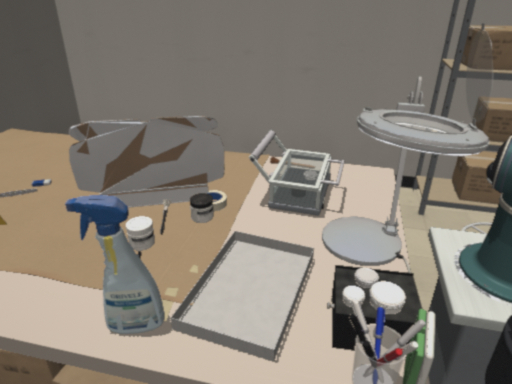

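The top view shows the chamber at about (333,232), with the pull bar at (333,273), counterweight at (342,181) and tray at (170,213). The dark item at (310,231) is probably the loupe, and the grey one at (352,240) the tin. A lamp stands nearby, with its base at (250,295) and ring at (158,338). I'll zoom in and check the scale.

```bash
cat > h.py <<'E'
import numpy as np,cv2
from bench import ctrl
def ray(n,uv,c=None):
    c=c or ctrl.camera_info(n);K,R,t=(np.array(c[k]) for k in("K","R","t"))
    return -R.T@t, R.T@np.linalg.solve(K,[uv[0],uv[1],1])
def onz(n,uv,z,c=None):
    o,d=ray(n,uv,c);return o+d*(z-o[2])/d[2]
def proj(n,X,c=None):
    c=c or ctrl.camera_info(n);p=np.array(c["K"])@(np.array(c["R"])@X+np.array(c["t"]).ravel());return p[:2]/p[2]
def tri(u1,u2,n1="top",n2="side"):
    o1,d1=ray(n1,u1);o2,d2=ray(n2,u2)
    s=np.linalg.lstsq(np.c_[d1,-d2],o2-o1,rcond=None)[0]
    a,b=o1+d1*s[0],o2+d2*s[1];return (a+b)/2,np.linalg.norm(a-b)
E
python3 - <<'E'
from h import *
np.set_printoptions(precision=3,suppress=True)
for n in("top","side"):print(n,ray(n,(0,0))[0],proj(n,ctrl.state()["ee_pos"]))
print("tray rim corners",[onz("top",p,.03) for p in((118,171),(227,180),(216,254),(111,246))])
print("bar",[onz("top",p,.089) for p in((303,272),(362,275))],"lamp base",onz("top",(250,295),.01))
print("rim",[onz("top",p,.09) for p in((290,203),(382,206),(379,261),(288,258))])
print("tape",onz("top",(284,147),.02),"jar",onz("top",(258,142),.06))
a=cv2.imread("pics/top0.png")[160:295,275:400];b=cv2.imread("pics/side0.png")[120:220,240:350]
cv2.imwrite("pics/c.png",np.hstack([cv2.resize(a,(500,540),interpolation=3),cv2.resize(b,(300,540),interpolation=3)]))
E
```

```text
top [ 0.427 -0.041  1.183] [-60.386 329.7  ]
side [0.406 0.801 0.584] [501.057 501.72 ]
tray rim corners [array([0.667, 0.338, 0.03 ]), array([0.65 , 0.031, 0.03 ]), array([0.443, 0.054, 0.03 ]), array([0.457, 0.341, 0.03 ])]
bar [array([ 0.402, -0.177,  0.089]), array([ 0.399, -0.33 ,  0.089])] lamp base [ 0.335 -0.043  0.01 ]
rim [array([ 0.581, -0.141,  0.09 ]), array([ 0.58 , -0.385,  0.09 ]), array([ 0.436, -0.374,  0.09 ]), array([ 0.437, -0.138,  0.09 ])]
tape [ 0.753 -0.128  0.02 ] jar [ 0.754 -0.053  0.06 ]
```

View pics/c.png

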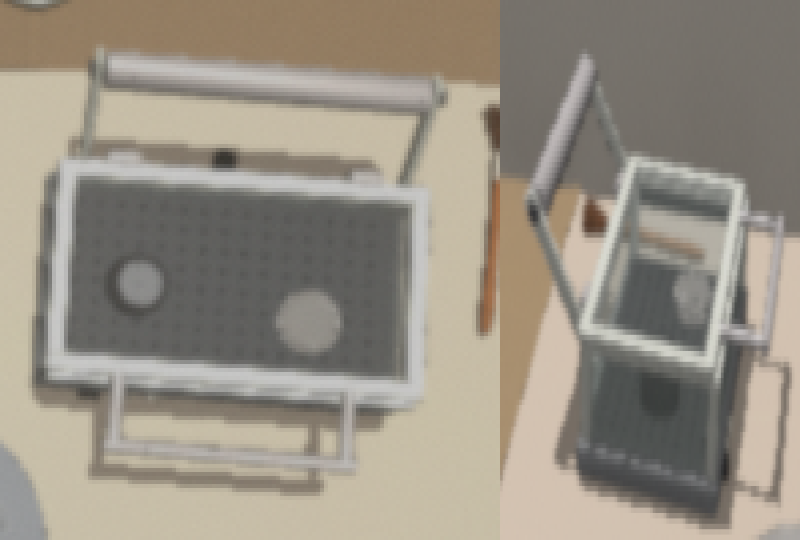

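Run:
```python
from h import *
np.set_printoptions(precision=3,suppress=True)
f=lambda p:(275+p[0]/4,160+p[1]/4)
C=np.array([onz("top",f(p),.093) for p in((62,163),(428,188),(418,405),(48,378))])
print(C,C.mean(0))
y=(C[0]-C[1]+C[3]-C[2]);x=C[0]-C[3]+C[1]-C[2];print("yaw",np.arctan2(-y[0],y[1]),np.arctan2(x[1],x[0]))
B=np.array([onz("top",f(p),.089) for p in((112,443),(350,464))]);d=B[0]-B[1];print("bar",B,B.mean(0),np.linalg.norm(d),np.arctan2(-d[0],d[1]))
W=[onz("top",f(p),.155) for p in((100,66),(440,92))];d=W[0]-W[1];print("W",W,np.arctan2(-d[0],d[1]))
print("loupe",onz("top",f((142,283)),.062),"tin",onz("top",f((308,320)),.046))
print("lamp ring",tri((158,338),(420,128)),"pole top",tri((292,345),(418,83)))
```

```text
[[ 0.587 -0.142  0.093]
 [ 0.577 -0.384  0.093]
 [ 0.435 -0.374  0.093]
 [ 0.446 -0.135  0.093]] [ 0.511 -0.259  0.093]
yaw -0.0426208451442168 -0.05800581078188602
bar [[ 0.406 -0.177  0.089]
 [ 0.397 -0.331  0.089]] [ 0.401 -0.254  0.089] 0.15388115055391358 -0.059551422202116316
W [array([ 0.64 , -0.159,  0.155]), array([ 0.629, -0.373,  0.155])] -0.04902588754745874
loupe [ 0.511 -0.2    0.062] tin [ 0.491 -0.315  0.046]
lamp ring (array([0.28 , 0.128, 0.365]), np.float64(0.0014689818970744246)) pole top (array([ 0.267, -0.121,  0.384]), np.float64(0.018577723069034366))
```

>>> {"fn": "arm_command", "kwargs": {
  "series": [
    [0, 0, -25, 0, 0, 0, -0.2],
    [0, 0, -25, 0, 0, 0, -0.2],
    [0, 0, -25, 0, 0, 0, -0.2],
    [0, 0, -25, 0, 0, 0, -0.2],
    [0, 0, -25, 0, 0, 0, -0.2],
    [0, 0, -25, 0, 0, 0, -0.2],
    [0, 0, -25, 0, 0, 0, -0.2],
    [0, 0, -25, 0, 0, 0, -0.2],
    [0, 0, 0, 0, 0, 0, -0.2],
    [0, 0, 0, 0, 0, 0, -0.2]
  ]
}}

```text
t: 1.1
ee_pos: [0.2634, 0.6216, 0.4502]
tcp_rot: [3.141, 0.0, 2.741]
wrist_force: [0.4, 0.3, 0.9]
finger_gap: 0.0341
grip_force: 0.0
```

```bash
python3 -c "
from bench import ctrl
s=ctrl.state();print(s['t'],[list(s[k].round(4)) for k in('joint_positions','ee_pos','tcp_rot')],s['finger_gap'])"
```

```text
1.1 [[np.float64(1.1331), np.float64(0.2143), np.float64(1.3066), np.float64(0.0), np.float64(1.6201), np.float64(-0.0369)], [np.float64(0.2634), np.float64(0.6216), np.float64(0.4502)], [np.float64(3.141), np.float64(0.0), np.float64(2.7408)]] 0.03412883138600241
```

>>> {"fn": "arm_command", "kwargs": {
  "series": [
    [0, 0, 0, 8, 0, 0, -0.2],
    [0, 0, 0, 8, 0, 0, -0.2],
    [0, 0, 0, 0, 0, 0, -0.2],
    [0, 0, 0, 0, 0, 0, -0.2]
  ]
}}

```text
t: 1.5
ee_pos: [0.2636, 0.622, 0.4459]
tcp_rot: [-2.858, -0.0, 2.741]
wrist_force: [0.5, 0.1, 1.3]
finger_gap: 0.0339
grip_force: 0.0
```

```bash
python3 -c "
from bench import ctrl
s=ctrl.state();print(s['t'],[list(s[k].round(4)) for k in('joint_positions','ee_pos','tcp_rot')],s['finger_gap'])"
```

```text
1.5 [[np.float64(1.1375), np.float64(0.4062), np.float64(1.0926), np.float64(-0.0095), np.float64(1.9264), np.float64(-0.0346)], [np.float64(0.2636), np.float64(0.622), np.float64(0.4459)], [np.float64(-2.8578), np.float64(-0.0002), np.float64(2.7408)]] 0.03391705058782504
```

>>> {"fn": "arm_command", "kwargs": {
  "series": [
    [0, 0, 0, -8, 0, 0, -0.2],
    [0, 0, 0, -8, 0, 0, -0.2],
    [0, 0, 0, 0, 0, 7, -0.2],
    [0, 0, 0, 0, 0, 7, -0.2],
    [0, 0, 0, 0, 0, 7, -0.2],
    [0, 0, 0, 0, 0, 7, -0.2],
    [0, 0, 0, 0, 0, 7, -0.2],
    [0, 0, 0, 0, 0, 7, -0.2],
    [0, 0, 0, 0, 0, 7, -0.2],
    [0, 0, 0, 0, 0, 7, -0.2],
    [0, 0, 0, 0, 0, 7, -0.2],
    [0, 0, 0, 0, 0, 7, -0.2],
    [0, 0, 0, 0, 0, 0, -0.2]
  ]
}}

```text
t: 2.8
ee_pos: [0.2628, 0.6203, 0.4527]
tcp_rot: [3.14, -0.005, 1.519]
wrist_force: [0.2, -0.5, -0.0]
finger_gap: 0.0342
grip_force: 0.0
```

>>> {"fn": "arm_command", "kwargs": {
  "series": [
    [-41, 26, 0, 0, 0, 0, -0.2],
    [-41, 26, 0, 0, 0, 0, -0.2],
    [-41, 26, 0, 0, 0, 0, -0.2],
    [-41, 26, 0, 0, 0, 0, -0.2],
    [-41, 26, 0, 0, 0, 0, -0.2],
    [-41, 26, 0, 0, 0, 0, -0.2],
    [-41, 26, 0, 0, 0, 0, -0.2],
    [-41, 26, 0, 0, 0, 0, -0.2],
    [-41, 26, 0, 0, 0, 0, -0.2],
    [-41, 26, 0, 0, 0, 0, -0.2],
    [0, 0, 0, 0, 0, 0, -0.2],
    [0, 0, 0, 0, 0, 0, -0.2]
  ]
}}

```text
t: 4.0
ee_pos: [0.5015, 0.1974, 0.4512]
tcp_rot: [3.139, -0.002, 1.518]
wrist_force: [-0.4, 0.6, 0.2]
finger_gap: 0.0344
grip_force: 0.0
```

```bash
python3 -c "
from bench import ctrl
s=ctrl.state();print(s['t'],[list(s[k].round(4)) for k in('joint_positions','ee_pos','tcp_rot')],s['finger_gap'])"
```

```text
4.0 [[np.float64(0.3284), np.float64(-0.0556), np.float64(1.5942), np.float64(0.0006), np.float64(1.6005), np.float64(0.3809)], [np.float64(0.5015), np.float64(0.1974), np.float64(0.4512)], [np.float64(3.1395), np.float64(-0.0015), np.float64(1.5182)]] 0.0343519812613032
```

>>> {"fn": "arm_command", "kwargs": {
  "series": [
    [-38, -6.4, 0, 0, 0, 0, -0.2],
    [-38, -6.4, 0, 0, 0, 0, -0.2],
    [-38, -6.4, 0, 0, 0, 0, -0.2],
    [-38, -6.4, 0, 0, 0, 0, -0.2],
    [-38, -6.4, 0, 0, 0, 0, -0.2],
    [-38, -6.4, 0, 0, 0, 0, -0.2],
    [-38, -6.4, 0, 0, 0, 0, -0.2],
    [-38, -6.4, 0, 0, 0, 0, -0.2],
    [-38, -6.4, 0, 0, 0, 0, -0.2],
    [-38, -6.4, 0, 0, 0, 0, -0.2],
    [-38, -6.4, 0, 0, 0, 0, -0.2],
    [-38, -6.4, 0, 0, 0, 0, -0.2],
    [0, 0, 40, 0, 0, 0, -0.2],
    [0, 0, 40, 0, 0, 0, -0.2],
    [0, 0, 40, 0, 0, 0, -0.2],
    [0, 0, 40, 0, 0, 0, -0.2],
    [0, 0, 40, 0, 0, 0, -0.2],
    [0, 0, 0, 0, 0, 0, -0.2],
    [0, 0, 0, 0, 0, 0, -0.2]
  ]
}}

```text
t: 5.9
ee_pos: [0.4018, -0.2515, 0.2509]
tcp_rot: [3.142, -0.0, 1.522]
wrist_force: [0.2, 0.6, 1.1]
finger_gap: 0.034
grip_force: 0.0
```

Run:
```python
from h import *
np.set_printoptions(precision=3,suppress=True)
import pickle
c=ctrl.camera_info("wrist");im=ctrl.get_image("wrist");cv2.imwrite("pics/w1.png",im);pickle.dump(c,open("w1.pkl","wb"))
print(ctrl.state()["ee_pos"],ctrl.state()["joint_positions"],ray("wrist",(0,0),c)[0],c["K"][0],proj("wrist",np.array([.401,-.253,.089]),c))
```

```text
[ 0.403 -0.253  0.253] [-0.613 -0.125  2.014  0.     1.249 -0.563] [ 0.406 -0.17   0.374] [330.275   0.    259.414] [257.964 177.912]
```

View pics/w1.png

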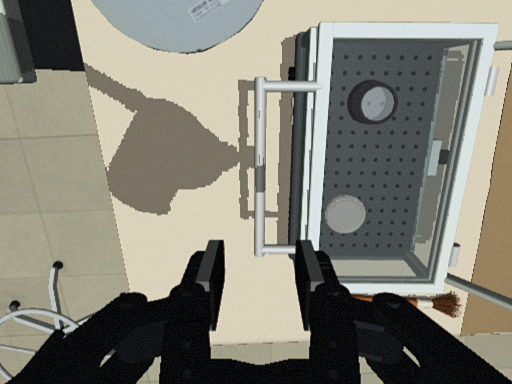

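The wrist view shows the pull bar from (261,80) to (260,252). The loupe's top is at about (378,103) and the tin's at (346,214).

Run:
```python
from h import *
import pickle
np.set_printoptions(precision=4,suppress=True)
c=pickle.load(open("w1.pkl","rb"))
P=[onz("wrist",p,.089,c) for p in((261,80),(260,252))];d=P[0]-P[1]
print(P,(P[0]+P[1])/2,np.linalg.norm(d),np.arctan2(-d[0],d[1]))
print("loupe",onz("wrist",(378,103),.062,c),"tin",onz("wrist",(346,214),.046,c))
print("lid", [onz("wrist",p,.093,c) for p in((321,24),(495,25),(441,292),(308,285))])
```

```text
[array([ 0.4076, -0.1698,  0.089 ]), array([ 0.3992, -0.3277,  0.089 ])] [ 0.4034 -0.2488  0.089 ] 0.15808379452230364 -0.05317930018685173
loupe [ 0.5138 -0.1949  0.062 ] tin [ 0.4925 -0.3103  0.046 ]
lid [array([ 0.4556, -0.1313,  0.093 ]), array([ 0.5893, -0.1385,  0.093 ]), array([ 0.5777, -0.3792,  0.093 ]), array([ 0.445 , -0.3645,  0.093 ])]
```

>>> {"fn": "arm_command", "kwargs": {
  "series": [
    [0, 0, 40, 0, 0, 0, -0.2],
    [0, 0, 40, 0, 0, 0, -0.2],
    [0, 0, 40, 0, 0, 0, -0.2],
    [0, 0, 30, 0, 0, 0, -0.2],
    [0, 0, 10, 0, 0, 0, -0.2],
    [0, 0, 0, 0, 0, 0, -0.2],
    [0, 0, 0, 0, 0, 0, -0.5],
    [0, 0, 0, 0, 0, 0, -0.65],
    [0, 0, 0, 0, 0, 0, -0.7]
  ]
}}

```text
t: 6.85
ee_pos: [0.4028, -0.2537, 0.0923]
tcp_rot: [3.139, 0.002, 1.519]
wrist_force: [0.6, 0.2, 0.1]
finger_gap: 0.0131
grip_force: 0.0
```

>>> {"fn": "arm_command", "kwargs": {
  "series": [
    [0, 0, 0, 0, 0, 0, -0.8],
    [0, 0, 0, 0, 0, 0, -1],
    [0, 0, 0, 0, 0, 0, -1],
    [0, 0, 0, 0, 0, 0, -1]
  ]
}}

```text
t: 7.25
ee_pos: [0.4018, -0.2536, 0.0921]
tcp_rot: [3.141, 0.001, 1.519]
wrist_force: [-4.4, 0.3, 7.8]
finger_gap: 0.0075
grip_force: 58.6
```

>>> {"fn": "arm_command", "kwargs": {
  "series": [
    [0, 0.2, -9.3, 0, 0, 0, -1],
    [0, 0.7, -9.3, 0, 0, 0, -1],
    [0, 1.2, -9.3, 0, 0, 0, -1],
    [0, 1.6, -9.2, 0, 0, 0, -1],
    [0, 2.1, -9.1, 0, 0, 0, -1],
    [0, 2.5, -9.0, 0, 0, 0, -1],
    [0, 0, 0, 0, 0, 0, -1],
    [0, 0, 0, 0, 0, 0, -1]
  ]
}}

```text
t: 8.05
ee_pos: [0.4094, -0.2539, 0.1464]
tcp_rot: [-3.141, 0.002, 1.52]
wrist_force: [-2.2, -5.6, -2.0]
finger_gap: 0.0079
grip_force: 58.6
```

>>> {"fn": "arm_command", "kwargs": {
  "series": [
    [0, 3.0, -8.9, 0, 0, 0, -1],
    [0, 3.4, -8.7, 0, 0, 0, -1],
    [0, 3.9, -8.5, 0, 0, 0, -1],
    [0, 4.3, -8.3, 0, 0, 0, -1],
    [0, 4.7, -8.1, 0, 0, 0, -1],
    [0, 5.1, -7.8, 0, 0, 0, -1],
    [0, 0, 0, 0, 0, 0, -1]
  ]
}}

```text
t: 8.75
ee_pos: [0.4327, -0.2552, 0.1976]
tcp_rot: [-3.138, 0.002, 1.52]
wrist_force: [-8.3, -5.6, 3.2]
finger_gap: 0.0077
grip_force: 58.7
```

>>> {"fn": "arm_command", "kwargs": {
  "series": [
    [0, 5.5, -7.6, 0, 0, 0, -1],
    [0, 5.8, -7.3, 0, 0, 0, -1],
    [0, 6.2, -7.0, 0, 0, 0, -1],
    [0, 6.5, -6.7, 0, 0, 0, -1],
    [0, 6.9, -6.3, 0, 0, 0, -1],
    [0, 7.2, -6.0, 0, 0, 0, -1],
    [0, 0, 0, 0, 0, 0, -1],
    [0, 0, 0, 0, 0, 0, -1]
  ]
}}

```text
t: 9.55
ee_pos: [0.47, -0.2573, 0.2405]
tcp_rot: [-3.137, 0.002, 1.52]
wrist_force: [-14.1, -1.7, 15.4]
finger_gap: 0.0076
grip_force: 59.4
```

>>> {"fn": "arm_command", "kwargs": {
  "series": [
    [0, 0, -3.9, 0, 0, 0, -1],
    [0, 7.5, -5.6, 0, 0, 0, -1],
    [0, 7.7, -5.2, 0, 0, 0, -1],
    [0, 8.0, -4.9, 0, 0, 0, -1],
    [0, 0, 0, 0, 0, 0, -1],
    [0, 0, 0, 0, 0, 0, -1]
  ]
}}

```text
t: 10.15
ee_pos: [0.4956, -0.2587, 0.2592]
tcp_rot: [3.14, 0.003, 1.519]
wrist_force: [-4.1, -4.6, 6.5]
finger_gap: 0.0074
grip_force: 59.7
```

>>> {"fn": "arm_command", "kwargs": {
  "series": [
    [0, 8.2, -5.2, 0, 0, 0, -1],
    [0, 8.4, -4.2, 0, 0, 0, -1],
    [0, 8.6, -3.6, 0, 0, 0, -1],
    [0, 0, 0, 0, 0, 0, -1],
    [0, 0, 0, 0, 0, 0, -1]
  ]
}}

```text
t: 10.65
ee_pos: [0.5204, -0.26, 0.2715]
tcp_rot: [3.141, 0.003, 1.519]
wrist_force: [-3.3, -4.2, 6.7]
finger_gap: 0.0077
grip_force: 60.1
```

>>> {"fn": "arm_command", "kwargs": {
  "series": [
    [0, 0, 0, 0, 0, 0, -0.8],
    [0, 0, 0, 0, 0, 0, -0.76],
    [0, 0, 0, 0, 0, 0, -0.72],
    [0, 0, 0, 0, 0, 0, -0.72],
    [0, 0, 0, 0, 0, 0, -0.72]
  ]
}}

```text
t: 11.15
ee_pos: [0.5205, -0.2583, 0.2689]
tcp_rot: [-3.141, -0.001, 1.519]
wrist_force: [1.3, 0.4, 0.2]
finger_gap: 0.0121
grip_force: 0.4
```

Run:
```python
from h import *
a=[ctrl.get_image("wrist"),ctrl.get_image("side")]
s=ctrl.state();print(s["wrist_force"].round(2),s["ee_pos"].round(4),s["grip_force"],s["torque"].round(3))
cv2.imwrite("pics/c2.png",np.hstack([cv2.resize(a[0],(440,330)),cv2.resize(a[1][80:220,220:370],(354,330),interpolation=3)]))
```

```text
[ 0.41  0.79 -0.01] [ 0.5205 -0.2585  0.2689] 0.39657636545598507 [ 0.043 -0.129 -0.025]
```

View pics/c2.png

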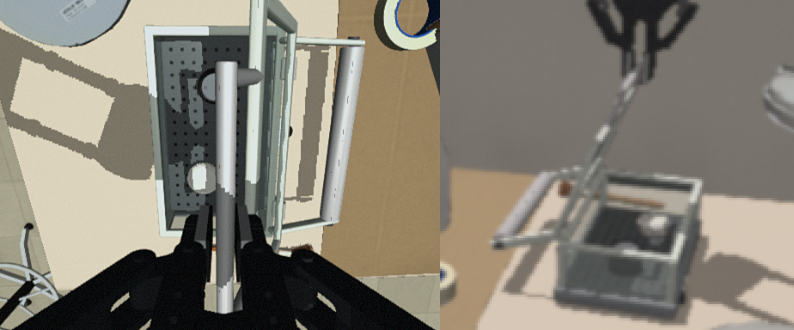

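The lid is about 1.2 rad open, with the bar caged loosely between the fingers and its weight on the +x finger. I'll continue slowly over the top.

>>> {"fn": "arm_command", "kwargs": {
  "series": [
    [0, 4.5, -1.5, 0, 0, 0, -0.72],
    [0, 4.5, -1.5, 0, 0, 0, -0.72],
    [0, 4.5, -1.3, 0, 0, 0, -0.72],
    [0, 4.5, -1.2, 0, 0, 0, -0.72],
    [0, 4.5, -1.1, 0, 0, 0, -0.72],
    [0, 4.5, -1, 0, 0, 0, -0.72],
    [0, 4.5, -0.9, 0, 0, 0, -0.72],
    [0, 4.5, -0.8, 0, 0, 0, -0.72],
    [0, 4.5, -0.7, 0, 0, 0, -0.72],
    [0, 4.5, -0.6, 0, 0, 0, -0.72],
    [0, 4.5, -0.5, 0, 0, 0, -0.72],
    [0, 4.5, -0.4, 0, 0, 0, -0.72],
    [0, 0, 0, 0, 0, 0, -0.72],
    [0, 0, 0, 0, 0, 0, -0.72]
  ]
}}

```text
t: 12.65
ee_pos: [0.5746, -0.2618, 0.2808]
tcp_rot: [-3.141, 0.0, 1.519]
wrist_force: [0.4, 0.6, -0.5]
finger_gap: 0.0121
grip_force: 0.7
```

```bash
cat > f.py <<'E'
from bench import ctrl
s=ctrl.state();print(s["t"],s["wrist_force"].round(2),s["ee_pos"].round(4),round(s["grip_force"],2),s["torque"].round(3))
E
python3 f.py
```

```text
12.65 [ 0.37  0.59 -0.45] [ 0.5746 -0.2618  0.2808] 0.7 [-0.049 -0.195  0.003]
```

>>> {"fn": "arm_command", "kwargs": {
  "series": [
    [0, -1, 0, 0, 0, 0, -0.67],
    [0, -1, 0, 0, 0, 0, -0.62],
    [0, -1, 0, 0, 0, 0, -0.575],
    [0, -1, 0, 0, 0, 0, -0.53],
    [0, -1, 0, 0, 0, 0, -0.48],
    [0, -1, 0, 0, 0, 0, -0.435],
    [0, 0, 0, 0, 0, 0, -0.435],
    [0, 2, 0, 0, 0, 0, -0.435],
    [0, 2, 0, 0, 0, 0, -0.435],
    [0, 2, 0, 0, 0, 0, -0.435],
    [0, 2, 0, 0, 0, 0, -0.435],
    [0, 2, 0, 0, 0, 0, -0.435],
    [0, 2, 0, 0, 0, 0, -0.435],
    [0, 0, 0, 0, 0, 0, -0.435],
    [0, 0, 0, 0, 0, 0, -0.435]
  ]
}}

```text
t: 14.15
ee_pos: [0.5806, -0.2621, 0.2809]
tcp_rot: [3.141, 0.0, 1.519]
wrist_force: [1.5, -0.2, 1.1]
finger_gap: 0.0239
grip_force: 0.8
```

```bash
python3 f.py
```

```text
14.15 [ 1.5  -0.19  1.06] [ 0.5806 -0.2621  0.2809] 0.75 [ 0.028 -0.293  0.002]
```

>>> {"fn": "arm_command", "kwargs": {
  "series": [
    [0, 2, 0, 0, 0, 0, -0.435],
    [0, 2, 0, 0, 0, 0, -0.435],
    [0, 2, 0.1, 0, 0, 0, -0.435],
    [0, 2, 0.2, 0, 0, 0, -0.435],
    [0, 0, 0, 0, 0, 0, -0.435],
    [0, 0, 0, 0, 0, 0, -0.435]
  ]
}}

```text
t: 14.75
ee_pos: [0.5886, -0.2626, 0.2805]
tcp_rot: [3.142, 0.0, 1.519]
wrist_force: [1.6, -0.3, 0.4]
finger_gap: 0.0242
grip_force: 0.8
```

```bash
python3 f.py
```

```text
14.75 [ 1.59 -0.32  0.44] [ 0.5886 -0.2626  0.2805] 0.79 [-0.067 -0.222 -0.039]
```

>>> {"fn": "arm_command", "kwargs": {
  "series": [
    [0, 2, 0.2, 0, 0, 0, -0.435],
    [0, 2, 0.2, 0, 0, 0, -0.435],
    [0, 2, 0.2, 0, 0, 0, -0.435],
    [0, 2, 0.3, 0, 0, 0, -0.435],
    [0, 0, 0, 0, 0, 0, -0.435],
    [0, 0, 0, 0, 0, 0, -0.435]
  ]
}}

```text
t: 15.35
ee_pos: [0.5966, -0.263, 0.2797]
tcp_rot: [3.141, 0.0, 1.519]
wrist_force: [1.7, -0.3, 1.3]
finger_gap: 0.0242
grip_force: 0.9
```

```bash
python3 f.py
```

```text
15.35 [ 1.68 -0.32  1.32] [ 0.5966 -0.263   0.2797] 0.88 [-0.052 -0.324  0.043]
```

>>> {"fn": "arm_command", "kwargs": {
  "series": [
    [0, 2, 0.2, 0, 0, 0, -0.435],
    [0, 2, 0.2, 0, 0, 0, -0.435],
    [0, 2, 0.3, 0, 0, 0, -0.435],
    [0, 2, 0.3, 0, 0, 0, -0.435],
    [0, 0, 0, 0, 0, 0, -0.435],
    [0, 0, 0, 0, 0, 0, -0.435]
  ]
}}

```text
t: 15.95
ee_pos: [0.6046, -0.2633, 0.2786]
tcp_rot: [3.142, 0.0, 1.519]
wrist_force: [1.8, 0.1, 1.4]
finger_gap: 0.0237
grip_force: 0.9
```

```bash
python3 f.py
```

```text
15.95 [1.82 0.06 1.38] [ 0.6046 -0.2633  0.2786] 0.95 [-0.057 -0.348 -0.017]
```

>>> {"fn": "arm_command", "kwargs": {
  "series": [
    [0, 2, 0.3, 0, 0, 0, -0.435],
    [0, 2, 0.3, 0, 0, 0, -0.435],
    [0, 2, 0.4, 0, 0, 0, -0.435],
    [0, 2, 0.4, 0, 0, 0, -0.435],
    [0, 0, 0, 0, 0, 0, -0.435],
    [0, 0, 0, 0, 0, 0, -0.435]
  ]
}}

```text
t: 16.55
ee_pos: [0.6125, -0.2637, 0.2771]
tcp_rot: [-3.142, 0.0, 1.519]
wrist_force: [2.9, -0.2, 1.5]
finger_gap: 0.0242
grip_force: 1.0
```

```bash
python3 f.py
```

```text
16.55 [ 2.94 -0.17  1.46] [ 0.6125 -0.2637  0.2771] 0.99 [-0.077 -0.299 -0.006]
```

>>> {"fn": "arm_command", "kwargs": {
  "series": [
    [0, 2, 0.4, 0, 0, 0, -0.435],
    [0, 2, 0.4, 0, 0, 0, -0.435],
    [0, 2, 0.4, 0, 0, 0, -0.435],
    [0, 2, 0.4, 0, 0, 0, -0.435],
    [0, 0, 0, 0, 0, 0, -0.435],
    [0, 0, 0, 0, 0, 0, -0.435]
  ]
}}

```text
t: 17.15
ee_pos: [0.6204, -0.2641, 0.2754]
tcp_rot: [-3.141, -0.0, 1.519]
wrist_force: [2.9, 0.0, -0.3]
finger_gap: 0.0243
grip_force: 1.0
```

```bash
python3 f.py
```

```text
17.15 [ 2.94  0.04 -0.32] [ 0.6204 -0.2641  0.2754] 0.97 [-0.13  -0.292 -0.057]
```

>>> {"fn": "arm_command", "kwargs": {
  "series": [
    [0, 2, 0.5, 0, 0, 0, -0.435],
    [0, 2, 0.5, 0, 0, 0, -0.435],
    [0, 2, 0.5, 0, 0, 0, -0.435],
    [0, 0, 0, 0, 0, 0, -0.435],
    [0, 0, 0, 0, 0, 0, -0.435]
  ]
}}

```text
t: 17.65
ee_pos: [0.6264, -0.2645, 0.2739]
tcp_rot: [-3.141, -0.0, 1.519]
wrist_force: [1.8, -1.6, -0.6]
finger_gap: 0.0237
grip_force: 0.9
```

```bash
python3 f.py
```

```text
17.65 [ 1.78 -1.58 -0.59] [ 0.6264 -0.2645  0.2739] 0.92 [-0.137 -0.281 -0.034]
```

>>> {"fn": "arm_command", "kwargs": {
  "series": [
    [0, 2, 0.5, 0, 0, 0, -0.435],
    [0, 2, 0.6, 0, 0, 0, -0.435],
    [0, 2, 0.6, 0, 0, 0, -0.435],
    [0, 0, 0, 0, 0, 0, -0.435],
    [0, 0, 0, 0, 0, 0, -0.435]
  ]
}}

```text
t: 18.15
ee_pos: [0.6324, -0.2647, 0.2722]
tcp_rot: [-3.141, -0.0, 1.519]
wrist_force: [2.3, -0.7, -0.8]
finger_gap: 0.0241
grip_force: 0.9
```

```bash
python3 f.py
```

```text
18.15 [ 2.32 -0.7  -0.8 ] [ 0.6324 -0.2647  0.2722] 0.86 [-0.11  -0.298 -0.069]
```

>>> {"fn": "arm_command", "kwargs": {
  "series": [
    [0, 2, 0.6, 0, 0, 0, -0.435],
    [0, 2, 0.6, 0, 0, 0, -0.435],
    [0, 2, 0.6, 0, 0, 0, -0.435],
    [0, 0, 0, 0, 0, 0, -0.435],
    [0, 0, 0, 0, 0, 0, -0.435]
  ]
}}

```text
t: 18.65
ee_pos: [0.6385, -0.265, 0.2705]
tcp_rot: [-3.141, -0.0, 1.519]
wrist_force: [1.7, -0.1, -0.6]
finger_gap: 0.0242
grip_force: 0.9
```

```bash
python3 f.py
```

```text
18.65 [ 1.69 -0.06 -0.59] [ 0.6385 -0.265   0.2705] 0.85 [-0.074 -0.263  0.041]
```

>>> {"fn": "arm_command", "kwargs": {
  "series": [
    [0, 2, 0.6, 0, 0, 0, -0.435],
    [0, 2, 0.7, 0, 0, 0, -0.435],
    [0, 2, 0.7, 0, 0, 0, -0.435],
    [0, 0, 0, 0, 0, 0, -0.435],
    [0, 0, 0, 0, 0, 0, -0.435]
  ]
}}

```text
t: 19.15
ee_pos: [0.6445, -0.2653, 0.2685]
tcp_rot: [-3.142, -0.0, 1.519]
wrist_force: [2.4, 0.4, -0.7]
finger_gap: 0.024
grip_force: 0.9
```

```bash
python3 f.py
```

```text
19.15 [ 2.43  0.37 -0.7 ] [ 0.6445 -0.2653  0.2685] 0.89 [-0.001 -0.291 -0.014]
```

>>> {"fn": "arm_command", "kwargs": {
  "series": [
    [0, 2, 0.7, 0, 0, 0, -0.435],
    [0, 2, 0.8, 0, 0, 0, -0.435],
    [0, 2, 0.8, 0, 0, 0, -0.435],
    [0, 0, 0, 0, 0, 0, -0.435],
    [0, 0, 0, 0, 0, 0, -0.435]
  ]
}}

```text
t: 19.65
ee_pos: [0.6505, -0.2657, 0.2662]
tcp_rot: [-3.142, -0.0, 1.519]
wrist_force: [1.2, 0.9, -1.2]
finger_gap: 0.0244
grip_force: 0.9
```

```bash
python3 f.py
```

```text
19.65 [ 1.24  0.89 -1.23] [ 0.6505 -0.2657  0.2662] 0.94 [ 0.009 -0.335 -0.007]
```

>>> {"fn": "arm_command", "kwargs": {
  "series": [
    [0, 2, 0.8, 0, 0, 0, -0.435],
    [0, 2, 0.8, 0, 0, 0, -0.435],
    [0, 2, 0.9, 0, 0, 0, -0.435],
    [0, 0, 0, 0, 0, 0, -0.435],
    [0, 0, 0, 0, 0, 0, -0.435]
  ]
}}

```text
t: 20.15
ee_pos: [0.6562, -0.266, 0.2636]
tcp_rot: [-3.141, -0.0, 1.519]
wrist_force: [0.0, 0.3, -0.2]
finger_gap: 0.0243
grip_force: 0.0
```

```bash
python3 f.py
```

```text
20.15 [ 0.01  0.26 -0.24] [ 0.6562 -0.266   0.2636] 0.0 [0.005 0.003 0.009]
```

Pad force and moment have both dropped to zero, so the lid is resting on its stop at about 1.97 rad. I'll wait, lift straight off, then move over the loupe.

>>> {"fn": "arm_command", "kwargs": {
  "series": [
    [0, 0, 0, 0, 0, 0, -0.435],
    [0, 0, 0, 0, 0, 0, -0.435],
    [0, 0, 0, 0, 0, 0, -0.435],
    [0, 0, 0, 0, 0, 0, -0.435],
    [0, 0, -10, 0, 0, 0, -0.435],
    [0, 0, -20, 0, 0, 0, -0.435],
    [0, 0, -30, 0, 0, 0, -0.435],
    [0, 0, -40, 0, 0, 0, -0.435],
    [0, 0, -40, 0, 0, 0, -0.435],
    [10, -25, 0, 0, 0, 0, 0.41],
    [10, -25, 0, 0, 0, 0, 0.41],
    [10, -25, 0, 0, 0, 0, 0.41],
    [10, -25, 0, 0, 0, 0, 0.41],
    [10, -25, 0, 0, 0, 0, 0.41],
    [11, -22.5, 0, 0, 0, 0, 0.41],
    [0, 0, 40, 0, 0, 0, 0.41],
    [0, 0, 40, 0, 0, 0, 0.41],
    [0, 0, 40, 0, 0, 0, 0.41],
    [0, 0, 0, 0, 0, 0, 0.41],
    [0, 0, 0, 0, 0, 0, 0.41]
  ]
}}

```text
t: 22.15
ee_pos: [0.5122, -0.1974, 0.2845]
tcp_rot: [-3.141, -0.0, 1.519]
wrist_force: [0.6, -0.8, 0.2]
finger_gap: 0.0601
grip_force: 0.0
```

Run:
```python
from h import *
import pickle
c=ctrl.camera_info("wrist");im=ctrl.get_image("wrist");pickle.dump(c,open("w2.pkl","wb"))
sd=ctrl.get_image("side");cv2.imwrite("pics/w2f.png",im)
print(ctrl.state()["ee_pos"],proj("wrist",np.array([.512,-.197,.062]),c),proj("wrist",np.array([.492,-.313,.046]),c))
cv2.imwrite("pics/w2.png",np.hstack([im,cv2.resize(sd[80:220,220:325],(288,384),interpolation=3)]))
```

```text
[ 0.51384217 -0.19817055  0.28714159] [258.82020551 160.31236396] [247.46268434 250.41746508]
```

View pics/w2.png

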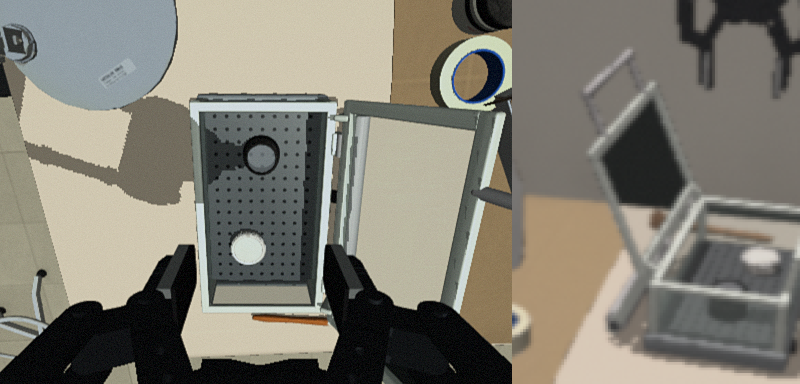

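The lid stands open by itself. The loupe's circle is at about (261,155) and the tin's at (248,247).

Run:
```python
from h import *
import pickle
c=pickle.load(open("w2.pkl","rb"));im=cv2.imread("pics/w2f.png");g=cv2.medianBlur(cv2.cvtColor(im,6),3)[110:200,215:310]
print(cv2.HoughCircles(g,cv2.HOUGH_GRADIENT,1,10,param1=120,param2=12,minRadius=16,maxRadius=24))
print(onz("wrist",(261,155),.062,c),onz("wrist",(248,247),.046,c))
```

```text
[[[45.5 43.5 19. ]]]
[ 0.51461735 -0.19134178  0.062     ] [ 0.49294968 -0.30835647  0.046     ]
```

>>> {"fn": "arm_command", "kwargs": {
  "series": [
    [5, 0.5, 30, 0, 0, 0, 0.41],
    [0, 0, 40, 0, 0, 0, 0.41],
    [0, 0, 40, 0, 0, 0, 0.41],
    [0, 0, 40, 0, 0, 0, 0.41],
    [0, 0, 30, 0, 0, 0, 0.41],
    [0, 0, 25, 0, 0, 0, 0.41],
    [0, 0, 15, 0, 0, 0, 0.41],
    [0, 0, 9, 0, 0, 0, 0.41],
    [0, 0, 0, 0, 0, 0, 0.41],
    [0, 0, 0, 0, 0, 0, 0.41]
  ]
}}

```text
t: 23.25
ee_pos: [0.5144, -0.1931, 0.0564]
tcp_rot: [3.139, 0.001, 1.519]
wrist_force: [0.0, 0.6, -0.2]
finger_gap: 0.0601
grip_force: 0.0
```

```bash
python3 - <<'E'
from h import *
cv2.imwrite("pics/w3.png",ctrl.get_image("wrist"))
E
python3 f.py
```

```text
23.3 [-0.52  0.72 -0.29] [ 0.5145 -0.1931  0.0565] 0.0 [-0.006 -0.017  0.065]
```

View pics/w3.png

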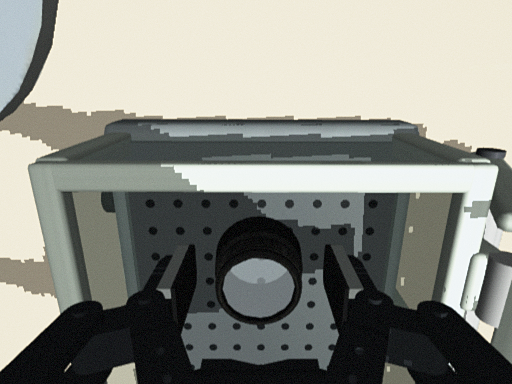

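```bash
python3 -c "
from h import *
print(onz('wrist',(259.5,284),.062))"
```

```text
[ 0.51493162 -0.19168302  0.062     ]
```

>>> {"fn": "arm_command", "kwargs": {
  "series": [
    [0, 0, 0, 0, 0, 0, 0.2],
    [0, 0, 0, 0, 0, 0, 0.1],
    [0, 0, 0, 0, 0, 0, 0],
    [0, 0, 0, 0, 0, 0, -0.4],
    [0, 0, 0, 0, 0, 0, -0.4],
    [0, 0, 0, 0, 0, 0, -0.4]
  ]
}}

```text
t: 23.9
ee_pos: [0.5137, -0.1928, 0.0559]
tcp_rot: [3.14, 0.001, 1.519]
wrist_force: [-0.7, -0.6, 5.9]
finger_gap: 0.0415
grip_force: 60.5
```

>>> {"fn": "arm_command", "kwargs": {
  "series": [
    [0, 0, -10, 0, 0, 0, -0.4],
    [0, 0, -20, 0, 0, 0, -0.4],
    [0, 0, -30, 0, 0, 0, -0.4],
    [0, 0, -30, 0, 0, 0, -0.4],
    [0, 0, -40, 0, 0, 0, -0.4],
    [0, 0, -40, 0, 0, 0, -0.4],
    [0, 0, -20, 0, 0, 0, -0.4],
    [0, 0, 0, 0, 0, 0, -0.4]
  ]
}}

```text
t: 24.7
ee_pos: [0.5152, -0.1934, 0.2496]
tcp_rot: [3.134, 0.003, 1.519]
wrist_force: [-0.1, 0.6, -0.2]
finger_gap: 0.0413
grip_force: 60.7
```

>>> {"fn": "arm_command", "kwargs": {
  "series": [
    [23, 2, 0, 0, 0, 0, -0.4],
    [23, 2, 0, 0, 0, 0, -0.4],
    [23, 2, 0, 0, 0, 0, -0.4],
    [23, 2, 0, 0, 0, 0, -0.4],
    [23, 2, 0, 0, 0, 0, -0.4],
    [23, 2, 0, 0, 0, 0, -0.4],
    [23, 2, 0, 0, 0, 0, -0.4],
    [23, 2, 0, 0, 0, 0, -0.4],
    [23, 2, 0, 0, 0, 0, -0.4],
    [23, 2, 0, 0, 0, 0, -0.4],
    [23, 2, 0, 0, 0, 0, -0.4],
    [23, 2, 0, 0, 0, 0, -0.4],
    [23, 2, 0, 0, 0, 0, -0.4],
    [23, 2, 0, 0, 0, 0, -0.4],
    [23, 2, 0, 0, 0, 0, -0.4],
    [0, 0, 0, 0, 0, 0, -0.4],
    [0, 0, 0, 0, 0, 0, -0.4]
  ]
}}

```text
t: 26.4
ee_pos: [0.5597, 0.1504, 0.2428]
tcp_rot: [-3.138, 0.001, 1.52]
wrist_force: [-0.3, 0.1, -0.7]
finger_gap: 0.0414
grip_force: 60.7
```

```bash
python3 - <<'E'
from h import *
w=ctrl.get_image("wrist");t=ctrl.get_image("top")
print(proj("top",np.array([.56,.15,.002])),proj("wrist",np.array([.56,.15,.03])))
cv2.imwrite("pics/p4.png",np.hstack([cv2.resize(w,(400,300)),cv2.resize(t[130:310,80:320],(400,300),interpolation=3)]))
E
python3 f.py
```

```text
[184.53093788 211.71441176] [259.20191096 162.06691253]
26.5 [ 0.13 -0.68 -0.56] [0.5601 0.1496 0.2436] 60.69 [-0.011  0.008  0.031]
```

View pics/p4.png

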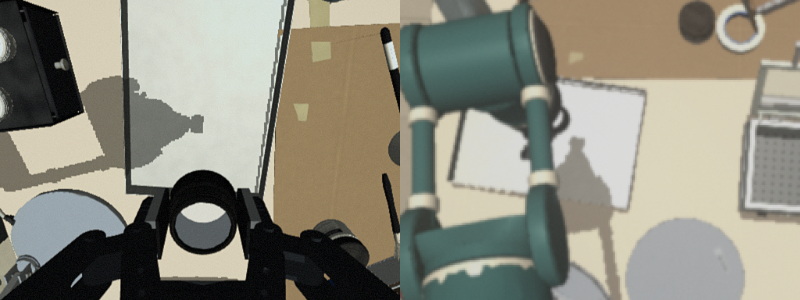

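The loupe is held upright over the tray interior, so I'm lowering it.

>>> {"fn": "arm_command", "kwargs": {
  "series": [
    [0, 0, 30, 0, 0, 0, -0.4],
    [0, 0, 40, 0, 0, 0, -0.4],
    [0, 0, 40, 0, 0, 0, -0.4],
    [0, 0, 40, 0, 0, 0, -0.4],
    [0, 0, 30, 0, 0, 0, -0.4],
    [0, 0, 18, 0, 0, 0, -0.4],
    [0, 0, 8, 0, 0, 0, -0.4],
    [0, 0, 2, 0, 0, 0, -0.4],
    [0, 0, 0, 0, 0, 0, -0.4],
    [0, 0, 0, 0, 0, 0, -0.4]
  ]
}}

```text
t: 27.5
ee_pos: [0.5622, 0.1506, 0.0384]
tcp_rot: [3.139, -0.001, 1.519]
wrist_force: [-0.6, 0.0, -1.1]
finger_gap: 0.0413
grip_force: 60.7
```

>>> {"fn": "arm_command", "kwargs": {
  "series": [
    [0, 0, 1.5, 0, 0, 0, -0.4],
    [0, 0, 1.5, 0, 0, 0, -0.4],
    [0, 0, 0, 0, 0, 0, -0.4],
    [0, 0, 0, 0, 0, 0, -0.4]
  ]
}}

```text
t: 27.9
ee_pos: [0.5608, 0.1506, 0.0339]
tcp_rot: [3.141, -0.0, 1.519]
wrist_force: [-0.1, -0.3, -0.2]
finger_gap: 0.0413
grip_force: 60.7
```

>>> {"fn": "arm_command", "kwargs": {
  "series": [
    [0, 0, 1.5, 0, 0, 0, -0.4],
    [0, 0, 1.5, 0, 0, 0, -0.4],
    [0, 0, 1, 0, 0, 0, -0.4],
    [0, 0, 0, 0, 0, 0, -0.4],
    [0, 0, 0, 0, 0, 0, -0.4]
  ]
}}

```text
t: 28.4
ee_pos: [0.5608, 0.1505, 0.0301]
tcp_rot: [-3.141, 0.0, 1.519]
wrist_force: [-1.5, -0.4, 3.7]
finger_gap: 0.0407
grip_force: 61.1
```

>>> {"fn": "arm_command", "kwargs": {
  "series": [
    [0, 0, 0.5, 0, 0, 0, -0.02],
    [0, 0, 0, 0, 0, 0, 0.03],
    [0, 0, 0, 0, 0, 0, 0.1],
    [0, 0, 0, 0, 0, 0, 0.25],
    [0, 0, 0, 0, 0, 0, 0.41],
    [0, 0, 0, 0, 0, 0, 0.41],
    [0, 0, 0, 0, 0, 0, 0.41],
    [0, 0, -10, 0, 0, 0, 0.41],
    [0, 0, -20, 0, 0, 0, 0.41],
    [0, 0, -40, 0, 0, 0, 0.41],
    [0, 0, -40, 0, 0, 0, 0.41],
    [0, 0, -40, 0, 0, 0, 0.41],
    [0, 0, -40, 0, 0, 0, 0.41],
    [0, 0, -20, 0, 0, 0, 0.41],
    [0, 0, 0, 0, 0, 0, 0.41],
    [0, 0, 0, 0, 0, 0, 0.41]
  ]
}}

```text
t: 30.0
ee_pos: [0.5608, 0.1505, 0.2399]
tcp_rot: [3.14, -0.0, 1.519]
wrist_force: [-0.1, 0.0, 0.4]
finger_gap: 0.0602
grip_force: 0.0
```

```bash
python3 - <<'E'
from h import *
w=ctrl.get_image("wrist");t=ctrl.get_image("side")
cv2.imwrite("pics/p5.png",np.hstack([cv2.resize(w,(400,300)),cv2.resize(t[100:376,150:518],(400,300),interpolation=3)]))
E
python3 f.py
```

```text
30.1 [-0.   -0.26  0.23] [0.5596 0.1502 0.2375] 0.0 [ 0.006  0.076 -0.029]
```

View pics/p5.png

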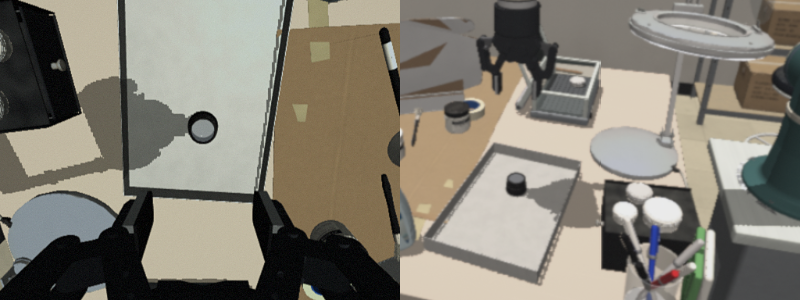

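The loupe is standing upright in the tray at about (203,128) in the wrist view. The tin is still in the chamber and nothing is touching the robot.

```bash
python3 -c "
from bench import ctrl
print(ctrl.sign_off())"
```

```text
the job is handed in; nothing more can be done
None
```

I handed the job in at about 30 s: the lid rests open on its stop at roughly 1.97 rad, the loupe stands upright in the tray, and the tin is still in the chamber; sign-off returned no verdict.

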